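Brace the screw jar and twist its cap free

ROBOT

A 6-joint arm with a two-finger parallel gripper is mounted at the origin on a cart in front of the work surface, level with it; the furniture and walls round the work are solid. World frame = base frame: x ahead of the robot, y to its left, z up, the work surface at z = 0. Lengths are in m, angles in rad, forces in N, time in s.
With the tool pointing down it reaches from about 0.35 to 0.875 m from the base axis. Payload 15.5 kg.
Tool frame: the origin (TCP) lies midway between the tips of the shut fingers; the grasp point (between the pads) lies 19 mm behind it; x points along the fingers, y is the direction in which the jaws open and shut, and the axes are right-handed (so a half turn about x gives the same grasp; the last joint's range is limited). The gripper opens to 85 mm and grips with 20 to 120 N. Pads are 22 mm wide; open, the fingers measure 114 mm over their backs; the gripper's body (76 mm by 85 mm) begins 54 mm behind the grasp point. The pads swing forward as they close: fully open they stand 13 mm farther back than shut.
Start: joints at [1.22, 0.494, 1.345, -0, 1.302, -0.096], TCP at [0.158, 0.605, 0.231] pointing down, gripper open.
Joint ranges: [-2.91, 2.91], [-0.82, 2.16], [0.22, 2.67], [-1.22, 4.37], [0.12, 2.79], [-3.08, 3.08]. Speed limits (rad/s): [1.89, 1.89, 2.57, 3.01, 3.01, 3.01].

INTERFACE

Orientations are given as a unit quaternion [w, x, y, z].
In Python, from plant import readout, eyes, r gives the robot as it stands.
- The arm moves only by the tool carry_out, never from a script. Its argument "series" is a list of rows, each a list of 3 entries, a list of its own where there are three numbers: the shift along the tool's x, y, z in m, then the turn, a rotation vector about the tool's x, y, z in degrees, then the opening, from -1 (shut) to 1 (fully open). In form: [[[dx, dy, dz], [rx, ry, rz], fingers], ...]. A call has 1 to 8 rows; each row shifts and turns the pose as measured when the row begins, along the tool's axes as they then stand; what a row does not reach is not made up. A row lasts 1/8 s, in which the tool goes at most 62.5 mm and 10.7 degrees, less where a joint would pass 70% of its speed; a pose out of reach is approached as far as the arm can. A call with a gripper value outside its range is refused whole. The fingers move at their own pace and stop on an object; "newtons" is the grip in N (left out, the last holds). Time passes only in rows, so rows that do not move let the fingers close. It gives the time, the measured TCP pose, the force and the opening at its end, in the units of the state.
- readout.observe(): the state, without advancing time (a new reading comes with each control period).
- eyes.snapshot(name): name is "side" or "top" or "wrist"; returns a dict with "pixels" (400x640x3 uint8, red, green, blue), "z_map" (400x640 float32, m along the optical axis (not along the pixel's ray), 0 where there is no reading), "camera_matrix" (3x3 intrinsics, pixels), "rvec" (rotation vector, rad) and "tvec" (3), from world to camera coordinates, as OpenCV has them; the wrist camera has in their place "hand_eye" (4x4, takes a point from camera to tool coordinates, whose origin is the TCP and whose axes are the tool frame's). Camera axes: x right, y down, z forward; pixel columns grow to the right and rows downward; lengths in m; the calibration is good to about 2 mm. The wrist camera is an equidistant fisheye: a pixel r from the principal point sees the ray r / f radians off the axis. A picture is of the moment at which its call begins: read the wrist's pose just before it.
- r.sign_off(): hands the job in, once; it reports no verdict.
The state is a dict: "t": time; "joints": joint angles; "qvel": joint speeds; "joint_torque": joint torques, N m; "position": TCP position; "orientation": TCP orientation; "contact_force": force on the tool from outside, world axes, zero at the start; "torque": the same for the moment, N m; "grip_width": finger opening in m.
Only numpy, scipy, OpenCV 4.12 (cv2) and the standard library are available. Lean on these libraries where they do the work, as an engineer would, in place of code of your own. Each camera call takes 0.05 s, during which the arm holds its last target. There are 200 camera calls.

TASK

Brace the jar of screws by turning the clamp's selector knob clockwise from the white dot to the green dot (one click; do not go on towards red), then unscrew the jar's tight red cap anticlockwise, stopping as soon as it comes free, without letting the jar turn or pulling it out of the clamp. Lift the cap straight up until it is just clear of the jar's mouth, no more than about 4 cm above it, and finish while still holding it there, level and still, with nothing else supporting it. Leave the other things on the bench alone.

Things in the scene. Friction and masses are not known exactly. Their poses are not given: they have to be found in the camera images.
- clamp: blue cam clamp fixed to the bench, base 205 x 110 x 15 mm. Origin on the bench; x runs from the knob (axis at x = -50 mm) to the jar's seat (axis at x = 60 mm, on the base); z up. Between them a jaw with a rubber pad pushes the jar to +x into a fixed V jaw. Jaws reach 61 mm above the bench, the knob's housing (74 x 84 mm) 46 mm.
- selector (a joint): angle of the knob, rad, growing clockwise seen from above: 0 pointer at the white dot (open), 0.9 green dot (jar held), 1.8 red dot (hard hold for metal, too much for glass). It clicks into these three positions, and snaps to green if let go between about 0.7 and 1.1; turning takes up to about 0.35 N m.
- selector_grip (a point): on the knob's vertical axis, 66 mm above the bench, to grip here: an upright black bar 44 mm long, 13 mm wide, 52 to 78 mm above the bench, on a round foot 46 mm wide. Its end with the white line points (pi + 0.9 - selector) rad anticlockwise from the clamp's x axis seen from above; at green, along the clamp's -x. Site axes turn with the knob, equal to the clamp's at selector 0.
- jar: clear glass jar of brass screws, 66 mm wide, 82 mm high without cap, about 0.35 kg, loose in the clamp with 1 to 2 mm play until clamped, turned about its axis at random. Origin at the centre of its underside (15 mm above the bench), z up; mouth at z = 82 mm; neck 36 mm wide from z = 61 mm, with two thread lugs.
- jar_mark (a point): point on the jar's side wall, 30 mm along its x axis from its own axis and 30 mm above its underside: shows whether the jar has turned or shifted (clamping shifts it 1 or 2 mm).
- cap: red ribbed twist-off cap, 61 mm wide, 29 mm high, 75 g. Origin at the centre of its lower edge, z up. Closed, this is at jar z = 66 mm and its x axis (white line on top) is in line with the jar's x axis. It must rise 16 mm to clear the jar's mouth. Sprung pads inside grip the neck, so it is tight (roughly 0.2 to 0.5 N m): more than the jar resists unless clamped.
- cap_grip (a point): point on the cap's axis, 19 mm above its lower edge, a height to grip at. Unscrewing is anticlockwise seen from above; the cap does not rise. After about 60 degrees (1.05 rad) the threads let go: the torque drops, and a sprung seal pushes the cap up with about 5 N (4 mm if not held); from 65 to 125 degrees it lifts freely; at 130 degrees it runs against the next stop.
- elbow_a: blue pipe elbow, 57 x 57 x 35 mm, lying on the bench; a bystander, leave alone. Origin at the centre of its underside.
- screwdriver_red: red screwdriver, 210 mm long, lying on the bench; a bystander, leave alone. Origin at the centre of its underside.
- tape_measure: yellow and black tape measure, 92 x 73 x 33 mm, lying on the bench; a bystander, leave alone. Origin at the centre of its underside.
- tape_black: roll of black tape, 60 mm wide, 19 mm high, lying on the bench; a bystander, leave alone. Origin at the centre of its underside.
- offcut_a: wood offcut, 120 x 45 x 35 mm, lying on the bench; a bystander, leave alone. Origin at the centre of its underside.
Mind the look-alikes: they are no part of the job. Of the things shaped like the cap, the red one is meant.

How it is judged:
On the way, in this order (a step that is already met when the one before it is completed fails the run):
1. the selector is at green (within 0.2 rad), the cap still on the jar (value of joint selector between 0.7 and 1.1 rad and z of cap in the frame of jar below 0.072 m and angle between the x axis of cap and the x axis of jar, either way round below 0.5 rad), for 0.3 s.
2. the cap has been turned free of the lugs (over 0.9 rad on the jar) with the jar braced (angle between the x axis of cap and the x axis of jar, either way round above 0.9 rad and value of joint selector above 0.7 rad), for 0.1 s.
At the end, for the whole second after the job is handed in: Gripper holds the cap level (0.2 rad) and still, lower edge 1 to 48 mm above the jar's mouth, centre within 15 mm of its axis, not touching the jar, turned under 125 degrees; selector within 0.2 rad of green; jar upright in the clamp, its mark within 15 mm of its start (value of joint selector between 0.7 and 1.1 rad and z of cap in the frame of jar between 0.083 and 0.13 m and horizontal distance between cap and jar below 0.015 m and angle between cap's own z axis and vertical below 0.2 rad and angle between the x axis of cap and the x axis of jar, either way round above 0.95 rad and contact force between the fingers and cap above 1 N and contact force between cap and jar below 0.1 N and linear speed of cap below 0.03 m/s and angle between jar's own z axis and vertical below 0.1 rad and distance of jar_mark from where it was at the start of the episode below 0.015 m); the arm keeps its last pose, push and grip.
It fails at once if the jar turned, lifted or was pulled out of its place (its mark moved over 15 mm) (distance of jar_mark from where it was at the start of the episode above 0.015 m).
It fails at once if the selector was turned on towards red (beyond 1.4 rad) (value of joint selector above 1.4 rad).
It fails at once if another thing on the bench was pushed over 30 mm (distance of any of elbow_a, screwdriver_red, tape_measure, tape_black, offcut_a from where it was at the start of the episode above 0.03 m).
It also fails if it takes over 51 s, if anything falls off the work surface, if the arm or the gripper's body presses on something with over 40 N, if the wrist force passes 120 N, or if a joint passes its speed limit or range.

## Working session

There is one attempt and no reset: what is moved stays moved. The work goes in short steps, Python scripts to look and compute and a tool call to move; the robot and the scene stay as the last step left them, time stands still between calls to the robot, and variables do not carry over. Pictures are saved under pics/ and viewed, about 8 in all and at most 12, crops included, and the job is handed in when it is done.

Besides the shell and the picture viewer there is one more tool, called as name(argument=value, ...) on one line, values as JSON. carry_out: Moves the arm, as the interface text tells. Its arguments: {"type":"object","properties":{"series":{"type":"array"},"newtons":{"type":"number"}},"required":["series"]}

```bash
mkdir -p pics; ls; cat > h.py <<'E'
import numpy as np, cv2
from scipy.spatial.transform import Rotation as R
from plant import readout, eyes, r
def q2R(q): return R.from_quat([q[1],q[2],q[3],q[0]]).as_matrix()
def snap(n):
    s=readout.observe(); d=eyes.snapshot(n); d['s']=s; return d
def save(d,f,crop=None,k=1):
    im=d['pixels'][:,:,::-1]
    if crop: a,b,c,e=crop; im=im[b:e,a:c]
    cv2.imwrite('pics/'+f,cv2.resize(im,None,fx=k,fy=k,interpolation=cv2.INTER_CUBIC))
def pts(d):
    # world point per pixel from z_map (pinhole cams)
    K=d['camera_matrix'];Rm=cv2.Rodrigues(np.array(d['rvec'],float))[0];z=d['z_map']
    v,u=np.mgrid[:400,:640]
    c=np.stack([(u-K[0,2])/K[0,0]*z,(v-K[1,2])/K[1,1]*z,z],-1)
    return (c-np.ravel(d['tvec']))@Rm
def onplane(d,uv,zw):
    K=d['camera_matrix'];Rm=cv2.Rodrigues(np.array(d['rvec'],float))[0]
    o=-Rm.T@np.ravel(d['tvec']); uv=np.atleast_2d(uv).astype(float)
    ray=np.c_[(uv[:,0]-K[0,2])/K[0,0],(uv[:,1]-K[1,2])/K[1,1],np.ones(len(uv))]@Rm
    return o+ray*((zw-o[2])/ray[:,2])[:,None]
E
python3 - <<'E'
from h import *
s=readout.observe();print(s)
for n in('top','side'):
    d=snap(n);save(d,n+'0.png');print(n,d['camera_matrix'],-cv2.Rodrigues(np.array(d['rvec'],float))[0].T@np.ravel(d['tvec']))
E
```

```text
pics
{'t': 0.0, 'joints': array([ 1.22049652e+00,  4.94186793e-01,  1.34616544e+00, -3.16344942e-05,
        1.30253860e+00, -9.55040191e-02]), 'qvel': array([ 0.00132622,  0.00068878,  0.00020926,  0.000583  , -0.00147836,
       -0.0006213 ]), 'joint_torque': array([-3.65729327e-03, -8.82159448e+01, -3.83875108e+01, -2.15307941e-04,
        1.00533280e-02, -7.63106783e-06]), 'position': array([0.15740378, 0.60444882, 0.23068641]), 'orientation': array([ 0.70128557,  0.08938746,  0.70146746, -0.09028747]), 'contact_force': array([ 0.32862989,  0.96472288, -0.7886251 ]), 'torque': array([-0.02768338,  0.00955692, -0.06348105]), 'grip_width': 0.08555785964615657}
top [[397.66852006   0.         324.09049844]
 [  0.         397.66852006 205.27660805]
 [  0.           0.           1.        ]] [0.32135173 0.21911703 1.28270415]
side [[452.58823542   0.         317.61945327]
 [  0.         452.58823542 205.04603921]
 [  0.           0.           1.        ]] [ 0.17937805 -0.62098247  0.76038988]
```

View pics/top0.png

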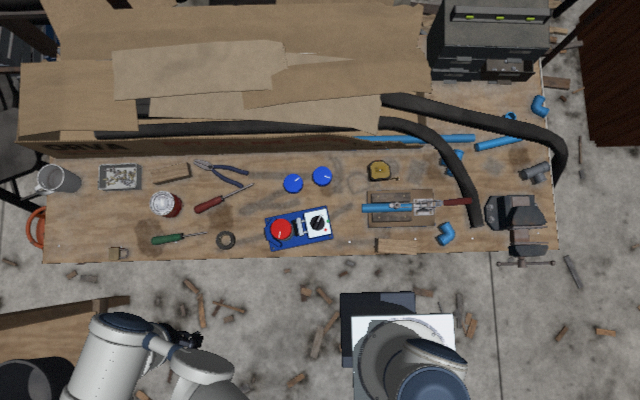

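View pics/side0.png

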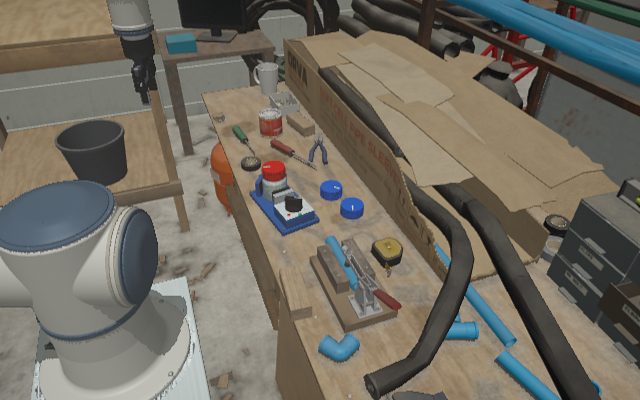

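The top view shows the clamp near (300,228), with the red cap at (281,229) and the knob at (318,222). The side view agrees, with the cap at (273,170) and the knob at (293,203). Next I'll measure them and look at a crop.

```bash
python3 - <<'E'
from h import *
d=snap('top');save(d,'top1.png',(255,195,345,260),8)
P=pts(d);hsv=cv2.cvtColor(d['pixels'],cv2.COLOR_RGB2HSV);H,S,V=[hsv[...,i].astype(int) for i in range(3)]
box=np.zeros((400,640),bool);box[195:260,255:345]=1
red=box&((H<8)|(H>172))&(S>150)&(V>100)
top=red&(P[...,2]>.10)
def c(m):
    n,l,st,ce=cv2.connectedComponentsWithStats(m.astype(np.uint8));i=1+st[1:,4].argmax();return st[i],ce[i],l==i
st,ce,m=c(red);cnt=max(cv2.findContours(m.astype(np.uint8),0,2)[0],key=len);print('red',st,cv2.minEnclosingCircle(cnt))
print('cap',onplane(d,cv2.minEnclosingCircle(cnt)[0],.110), 'depth z',np.percentile(P[m][:,2],[10,50,90]),P[m&(P[...,2]>.1)].mean(0))
blk=box&(V<60)&(P[...,2]>.07)
st,ce,m=c(blk);print('bar',st,ce,onplane(d,ce,.078),P[m].mean(0),np.percentile(P[m][:,2],[10,50,90]))
X=P[m][:,:2]-P[m][:,:2].mean(0);w,v=np.linalg.eigh(X.T@X);print('bar dir',np.degrees(np.arctan2(v[1,1],v[0,1]))%180)
blue=box&(H>100)&(H<125)&(S>130)
m=(blue|box&(P[...,2]>.012)&(P[...,2]<.025)).astype(np.uint8)
q=P[box&(P[...,2]>.01)&(P[...,2]<.02)&blue];print(len(q));rc=cv2.minAreaRect(q[:,:2].astype(np.float32));print(rc,cv2.boxPoints(rc))
E
```

```text
red [271 219  21  20 321] ((280.75, 228.5), 10.359274864196777)
cap [[0.42279736 0.36210166 0.11      ]] depth z [0.10759784 0.11059085 0.11338215] [0.42258997 0.36065032 0.11809005]
bar [313 218   9  12  42] [316.52380952 223.97619048] [[0.43621755 0.25691346 0.078     ]] [0.4362788  0.25692838 0.077421  ] [0.07447138 0.07774064 0.08086767]
bar dir 144.56703133453755
620
((0.4311808943748474, 0.31721484661102295), (0.10763903707265854, 0.20096749067306519), 10.289396286010742) [[0.3602785  0.40646937]
 [0.39617532 0.20873383]
 [0.5020833  0.22796032]
 [0.46618646 0.42569587]]
```

View pics/top1.png

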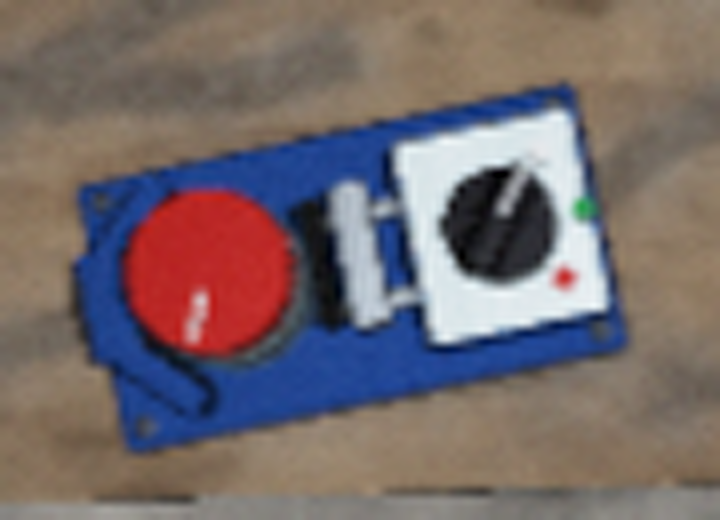

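The crop shows the cap circle centred at crop (208,272), the knob at (498,225) pointing to white at (540,157), green at (584,208) and red at (565,278). The clamp's x axis is about 100° in the world frame. Next I'll go above the knob for a wrist look.

```bash
cat >> h.py <<'E'
def plan(pos,yaw):
    """pos: TCP target; yaw: world angle (deg) of tool y (mod 180); prints shift in current tool axes, turn about tool x"""
    s=readout.observe();T=q2R(s['orientation']);y=T[:,1];cur=np.degrees(np.arctan2(y[1],y[0]))
    dy=(yaw-cur+90)%180-90
    D=np.column_stack([[0,0,-1],[np.cos(np.radians(cur+dy)),np.sin(np.radians(cur+dy)),0],[0,0,0]]);D[:,2]=np.cross(D[:,0],D[:,1])
    print('t',s['t'],'pos',s['position'].round(4),'yaw_y',cur.round(2),'j',s['joints'].round(2),'w',round(s['grip_width'],4),'F',s['contact_force'].round(1),'M',s['torque'].round(2))
    print('shift tool',(T.T@(np.array(pos)-s['position'])).round(4),'in target axes',(D.T@(np.array(pos)-s['position'])).round(4),'rotvec',np.degrees(R.from_matrix(T.T@D).as_rotvec()).round(1))
E
python3 -c "
from h import *
plan([.4387,.255,.24],62)"
```

```text
t 0.15 pos [0.1574 0.6046 0.2308] yaw_y 75.4 j [ 1.22  0.49  1.35 -0.    1.3  -0.1 ] w 0.0856 F [-0.2 -0.4  0.6] M [ 0.01 -0.04  0.03]
shift tool [-0.009  -0.2674  0.3603] in target axes [-0.0092 -0.1766  0.4125] rotvec [13.4  0.   0.1]
```

carry_out(series=[[[0,-0.034,0.046],[0,0,0],1],[[0,-0.034,0.046],[0,0,0],1],[[0,-0.034,0.046],[0,0,0],1],[[0,-0.034,0.046],[0,0,0],1],[[0,-0.034,0.046],[0,0,0],1],[[0,-0.034,0.046],[0,0,0],1],[[0,-0.034,0.046],[0,0,0],1],[[0,0,0],[0,0,0],1]])

```text
t: 1.15
position: [0.4162, 0.2839, 0.2297]
orientation: [0.701, 0.089, 0.701, -0.09]
contact_force: [0.1, 0.6, -0.3]
grip_width: 0.0852
```

```bash
python3 -c "
from h import *
plan([.4387,.255,.24],62)"
```

```text
t 1.15 pos [0.4162 0.2839 0.2297] yaw_y 75.51 j [ 0.48  0.33  1.64 -0.    1.18 -0.84] w 0.0852 F [ 0.1  0.6 -0.3] M [ 0.03  0.01 -0.06]
shift tool [-0.0103 -0.0224  0.0291] in target axes [-0.0103 -0.015   0.0335] rotvec [13.5  0.   0.1]
```

carry_out(series=[[[-0.01,-0.022,0.029],[0,0,0],1],[[0,0,0],[7,0,0],0],[[0,0,0],[7,0,0],0],[[0,0,0],[0,0,0],0]])

```text
t: 1.65
position: [0.4382, 0.2555, 0.2395]
orientation: [0.684, 0.175, 0.685, -0.176]
contact_force: [0.3, -0.0, 0.9]
grip_width: 0.0426
```

```bash
python3 - <<'E'
from h import *
plan([.4387,.255,.24],62)
d=snap('wrist');print(d['camera_matrix'],d['hand_eye']);save(d,'w1.png')
np.savez('w1.npz',**{k:d[k] for k in('pixels','z_map','camera_matrix','hand_eye')},p=d['s']['position'],q=d['s']['orientation'])
E
```

```text
t 1.65 pos [0.4382 0.2555 0.2395] yaw_y 61.19 j [ 0.41  0.32  1.62 -0.    1.21 -0.66] w 0.0426 F [ 0.3 -0.   0.9] M [ 0.02 -0.01 -0.06]
shift tool [-0.0005 -0.0002  0.0006] in target axes [-0.0005 -0.0002  0.0006] rotvec [-0.8 -0.1  0.1]
[[309.70691629   0.         317.74258243]
 [  0.         309.70691629 200.78573617]
 [  0.           0.           1.        ]] [[-2.24725397e-04 -2.67644066e-01  9.63517827e-01 -1.43793317e-01]
 [ 9.99999924e-01 -3.68036796e-04  1.31001744e-04 -5.83896599e-04]
 [ 3.19548174e-04  9.63517783e-01  2.67644128e-01 -6.87622772e-02]
 [ 0.00000000e+00  0.00000000e+00  0.00000000e+00  1.00000000e+00]]
```

View pics/w1.png

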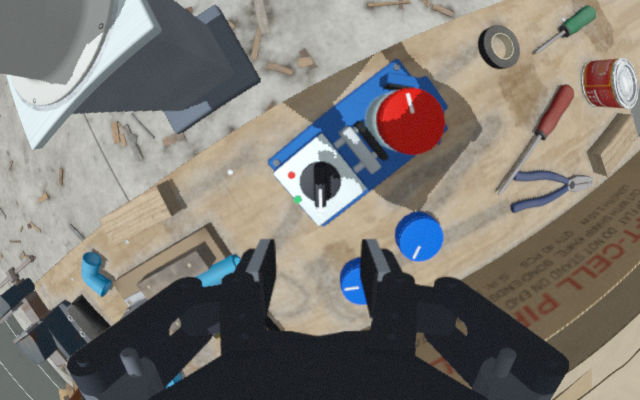

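The knob bar is at (320,182), with its white end at (320,200) near the white dot. The bar stands upright in the image, so it lies along the tool's z axis. The cap is at (410,120), with its white line at (409,102).

```bash
cat >> h.py <<'E'
def wpts(d,p,q):
    K=d['camera_matrix'];v,u=np.mgrid[:400,:640];x=(u-K[0,2]);y=(v-K[1,2]);rr=np.hypot(x,y)+1e-9;th=rr/K[0,0]
    ray=np.stack([np.tan(th)*x/rr,np.tan(th)*y/rr,np.ones_like(th)],-1)
    c=ray*d['z_map'][...,None];h=d['hand_eye'];t=c@h[:3,:3].T+h[:3,3]
    T=q2R(q);o=T@h[:3,3]+p;rw=ray@h[:3,:3].T@T.T
    return t@T.T+p,o,rw
E
python3 - <<'E'
from h import *
d=dict(np.load('w1.npz'));P,o,rw=wpts(d,d['p'],d['q'])
hsv=cv2.cvtColor(d['pixels'],cv2.COLOR_RGB2HSV);H,S,V=[hsv[...,i].astype(int) for i in range(3)]
def pl(u,z): return o+rw[int(round(u[1])),int(round(u[0]))]*((z-o[2])/rw[int(round(u[1])),int(round(u[0])),2])
box=np.zeros((400,640),bool);box[150:225,285:350]=1
m=box&(P[...,2]>.0735)&(P[...,2]<.083);A=P[m];print(len(A),np.median(A,0))
rc=cv2.minAreaRect(A[:,:2].astype(np.float32));print('bar rect',rc)
X=A[:,:2]-A[:,:2].mean(0);w,v=np.linalg.eigh(X.T@X);print('dir',np.degrees(np.arctan2(v[1,1],v[0,1]))%180)
f=box&(P[...,2]>.049)&(V<80)&(P[...,2]<.06);print('foot',len(f[f]),cv2.minEnclosingCircle(P[f][:,:2].astype(np.float32)))
wl=box&m&(V>150);print('white',wl.sum(),P[wl].mean(0))
red=((H<8)|(H>172))&(S>150);red[:,470:]=0;red[:80]=0;red[160:]=0
t=red&(P[...,2]>.106);rc=cv2.minEnclosingCircle(P[t][:,:2].astype(np.float32));print('cap',rc,np.median(P[t][:,2]))
cw=np.zeros_like(box);cw[85:118,395:425]=1;cw&=(S<90)&(V>140)&(P[...,2]>.105);X=P[cw][:,:2];w=X.mean(0)-rc[0];print('cap line',len(X),X.mean(0),np.degrees(np.arctan2(w[1],w[0])))
# dots
for n,mm in(('green',(H>45)&(H<85)&(S>100)&(V>80)),('reddot',((H<8)|(H>172))&(S>120))):
    mm=mm&box; mm[:, :]=mm; yx=np.argwhere(mm).mean(0); print(n,mm.sum(),pl(yx[::-1],.046))
E
```

```text
541 [0.43782198 0.25686274 0.07891601]
bar rect ((0.43976008892059326, 0.2557421326637268), (0.013213670812547207, 0.04364358261227608), 61.5035400390625)
dir 153.19057059793897
foot 312 ((0.4396170675754547, 0.25748875737190247), 0.021624380722641945)
white 72 [0.45067451 0.25063906 0.07973428]
cap ((0.4067921042442322, 0.33852633833885193), 0.05806758254766464) 0.11125181758369468
cap line 82 [0.40345893 0.36683921] 96.7143198635533
green 39 [0.44634337 0.22326046 0.046     ]
reddot 32 [0.41914984 0.23110224 0.046     ]
```

carry_out(series=[[[0.05,0.001,0.0013],[-0.8,0,0],-0.1],[[0.05,0,0],[0,0,0],-0.1],[[0.05,0,0],[0,0,0],-0.1],[[0.02,0,0],[0,0,0],-0.1],[[0,0,0],[0,0,0],-0.1]])

```text
t: 2.33
position: [0.4396, 0.2584, 0.0656]
orientation: [0.688, 0.164, 0.688, -0.164]
contact_force: [-0.1, 1.0, -0.3]
grip_width: 0.0385
```

```bash
python3 - <<'E'
from h import *
plan([.4398,.2557,.057],62)
d=snap('wrist');save(d,'w2.png')
E
```

```text
t 2.325 pos [0.4396 0.2584 0.0656] yaw_y 63.18 j [ 0.41  0.57  1.8   0.    0.77 -0.69] w 0.0385 F [-0.1  1.  -0.3] M [-0.    0.    0.01]
shift tool [ 0.0086 -0.0023  0.0014] in target axes [ 0.0086 -0.0023  0.0014] rotvec [ 1.2  0.  -0.1]
```

View pics/w2.png

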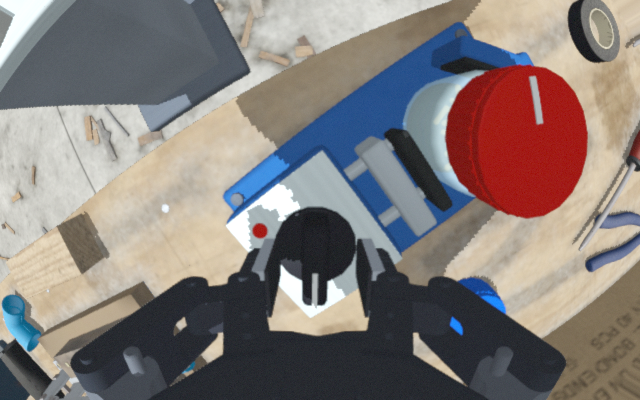

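The bar sits between the pads, its line at x≈314 against a pad midpoint of about 318. I'll correct sideways, go down and grip.

carry_out(series=[[[0.0085,-0.0023,0.0014],[1.2,0,0],-0.1],[[0,0,0],[0,0,0],-0.1],[[0,0,0],[0,0,0],-1],[[0,0,0],[0,0,0],-1],[[0,0,0],[0,0,0],-1],[[0,0,0],[0,0,0],-1]], newtons=70)

```text
t: 3.12
position: [0.4413, 0.2561, 0.0603]
orientation: [0.688, 0.172, 0.684, -0.17]
contact_force: [1.1, -0.1, -6.4]
grip_width: 0.0113
```

```bash
python3 - <<'E'
from h import *
plan([.4398,.2557,.057],62)
E
```

```text
t 3.125 pos [0.4413 0.2561 0.0603] yaw_y 62.01 j [ 0.41  0.58  1.81 -0.    0.75 -0.67] w 0.0113 F [ 1.1 -0.1 -6.4] M [ 0.06 -0.15 -0.01]
shift tool [ 0.0033 -0.001  -0.0012] in target axes [ 0.0033 -0.001  -0.0012] rotvec [ 0.   0.2 -0.3]
```

carry_out(series=[[[0,0,0],[8,0,0],-1],[[0,0,0],[8,0,0],-1],[[0,0,0],[8,0,0],-1],[[0,0,0],[8,0,0],-1],[[0,0,0],[8,0,0],-1]])

```text
t: 3.75
position: [0.4414, 0.256, 0.0603]
orientation: [0.584, 0.403, 0.581, -0.399]
contact_force: [0.4, -0.8, -3.7]
grip_width: 0.0115
```

```bash
python3 - <<'E'
from h import *
plan([.4398,.2557,.0603],10.4)
E
```

```text
t 3.75 pos [0.4414 0.256  0.0603] yaw_y 20.9 j [ 0.41  0.58  1.81 -0.    0.75  0.05] w 0.0115 F [ 0.4 -0.8 -3.7] M [-0.27 -0.11  0.01]
shift tool [-0.     -0.0016 -0.0003] in target axes [-0.     -0.0016  0.    ] rotvec [10.5 -0.  -0.4]
```

carry_out(series=[[[0,0,0],[5.5,0,0],-1],[[0,0,0],[5,0,0],-1],[[0,0,0],[0,0,0],-1]])

```text
t: 4.12
position: [0.4414, 0.256, 0.0603]
orientation: [0.543, 0.456, 0.541, -0.453]
contact_force: [1.2, -0.7, -5.2]
grip_width: 0.0116
```

```bash
python3 - <<'E'
from h import *
plan([.4398,.2557,.0603],10.4)
E
```

```text
t 4.125 pos [0.4414 0.256  0.0603] yaw_y 10.01 j [ 0.41  0.58  1.81 -0.    0.75  0.24] w 0.0116 F [ 1.2 -0.7 -5.2] M [-0.26 -0.08  0.  ]
shift tool [-0.     -0.0016  0.    ] in target axes [-0.     -0.0016  0.    ] rotvec [-0.4 -0.  -0.3]
```

carry_out(series=[[[0,0,0],[0,0,0],0],[[0,0,0],[0,0,0],0],[[-0.03,0,0],[0,0,0],0],[[-0.06,0,0],[0,0,0],0.5],[[-0.06,0,0],[0,0,0],1],[[-0.03,0,-0.04],[0,0,0],1],[[0,0,-0.04],[0,0,0],1],[[0,0,0],[0,0,0],1]])

```text
t: 5.12
position: [0.4263, 0.337, 0.2484]
orientation: [0.545, 0.456, 0.542, -0.449]
contact_force: [0.9, 0.2, -0.8]
grip_width: 0.0853
```

```bash
cat > m.py <<'E'
from h import *
import sys
d=snap('wrist');save(d,sys.argv[1]);P,o,rw=wpts(d,d['s']['position'],d['s']['orientation'])
hsv=cv2.cvtColor(d['pixels'],cv2.COLOR_RGB2HSV);H,S,V=[hsv[...,i].astype(int) for i in range(3)]
near=np.hypot(P[...,0]-.42,P[...,1]-.364)<.06
t=(near&((H<8)|(H>172))&(S>130)&(P[...,2]>.104)&(P[...,2]<.2)).astype(np.uint8)
n,l,st,_=cv2.connectedComponentsWithStats(t);l=l==1+st[1:,4].argmax()
A=P[l];z=np.median(A[:,2]);hull=cv2.convexHull(A[np.abs(A[:,2]-z)<.006][:,:2].astype(np.float32))
e=cv2.fitEllipse(hull);print('cap n',len(A),'circle',cv2.minEnclosingCircle(hull),'ellipse',e,'z',z)
c=np.array(e[0])
w=(np.hypot(P[...,0]-c[0],P[...,1]-c[1])<.028)&(S<90)&(V>140)&(np.abs(P[...,2]-z)<.006)
X=P[w][:,:2].mean(0)-c;print('line',w.sum(),np.degrees(np.arctan2(X[1],X[0])))
k=np.hypot(P[...,0]-.4398,P[...,1]-.2557)<.024
b=k&(P[...,2]>.0735)&(P[...,2]<.084)
if b.sum()>20:
    print('bar',b.sum(),cv2.minAreaRect(P[b][:,:2].astype(np.float32)));X=P[b&(V>150)];print(X.mean(0) if len(X) else None)
plan([c[0],c[1],.074],10)
E
python3 m.py w3.png
```

```text
cap n 3175 circle ((0.4207329750061035, 0.3635362982749939), 0.030553063377738) ellipse ((0.4204077422618866, 0.3636768162250519), (0.05882341042160988, 0.06061616167426109), 13.22498607635498) z 0.11126112196500862
line 80 169.5531621154469
bar 414 ((0.4402596056461334, 0.2570526599884033), (0.012621913105249405, 0.0421341173350811), 10.02678108215332)
[0.44217365 0.24459706 0.07916139]
t 5.175 pos [0.4265 0.3359 0.2483] yaw_y 10.44 j [ 0.56  0.36  1.53 -0.    1.24  0.38] w 0.0851 F [0.5 0.1 0.5] M [-0.05 -0.04  0.06]
shift tool [ 0.1744 -0.0026 -0.028 ] in target axes [ 0.1743 -0.0012 -0.0284] rotvec [ 0.4 -0.2 -0.5]
```

View pics/w3.png

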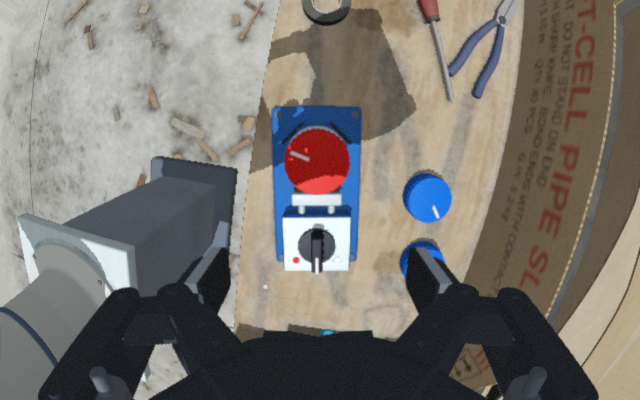

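The knob bar at (317,245) now points straight along the clamp's -x, which is green. The cap is at (317,160), with its line at (300,156). I'll go down over the cap.

carry_out(series=[[[0.03,-0.0026,-0.028],[0.4,0,0],1],[[0.05,0,0],[0,0,0],1],[[0.05,0,0],[0,0,0],1],[[0.02,0,0],[0,0,0],1],[[0,0,0],[0,0,0],1]])

```text
t: 5.8
position: [0.4214, 0.3605, 0.0944]
orientation: [0.544, 0.457, 0.54, -0.451]
contact_force: [0.1, -0.2, -0.2]
grip_width: 0.0854
```

```bash
python3 - <<'E'
from h import *
plan([.4205,.3638,.074],10)
E
```

```text
t 5.8 pos [0.4214 0.3605 0.0944] yaw_y 10.05 j [ 0.6   0.57  1.67 -0.    0.89  0.43] w 0.0854 F [ 0.1 -0.2 -0.2] M [-0.03 -0.01 -0.02]
shift tool [ 0.0204 -0.0005 -0.0033] in target axes [ 0.0204 -0.0003 -0.0034] rotvec [ 0.  -0.1 -0.6]
```

carry_out(series=[[[0.02,-0.0005,-0.0033],[0,0,0],1],[[0,0,0],[0,0,0],1],[[0,0,0],[0,0,0],-1],[[0,0,0],[0,0,0],-1],[[0,0,0],[0,0,0],-1],[[0,0,0],[0,0,0],-1]], newtons=80)

```text
t: 6.55
position: [0.4221, 0.3631, 0.0786]
orientation: [0.544, 0.459, 0.54, -0.45]
contact_force: [1.3, 1.9, -7.1]
grip_width: 0.0593
```

```bash
python3 m.py w4.png
```

```text
cap n 13953 circle ((0.42028748989105225, 0.36344990134239197), 0.03163916617631912) ellipse ((0.4203055500984192, 0.36492857336997986), (0.0590086504817009, 0.062098581343889236), 100.63165283203125) z 0.11149692240418115
line 352 172.87557120534382
t 6.6 pos [0.4221 0.3631 0.0785] yaw_y 10.01 j [ 0.6   0.59  1.68 -0.    0.85  0.43] w 0.0589 F [-1.4  0.5 -3.2] M [ 0.07  0.47 -0.03]
shift tool [ 0.0045 -0.0015 -0.0021] in target axes [ 0.0045 -0.0014 -0.0022] rotvec [ 0.  -0.2 -0.7]
```

View pics/w4.png

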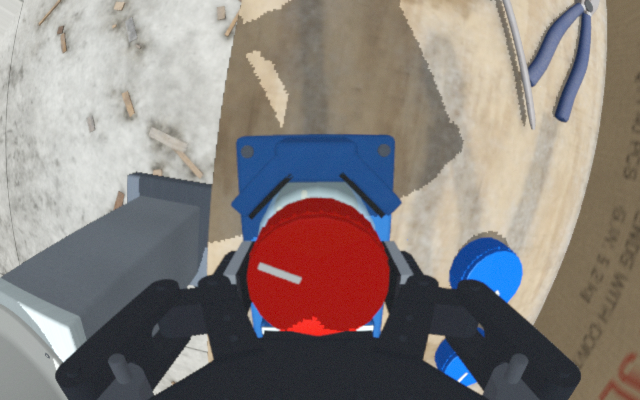

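The cap is gripped between the pads, its line at (280,272) or about 171-173°. Now unscrewing, with a slip check part-way.

carry_out(series=[[[0,0,0],[-6,0,0],-1],[[0,0,0],[-6,0,0],-1],[[0,0,0],[-6,0,0],-1],[[0,0,0],[-6,0,0],-1]])

```text
t: 7.1
position: [0.4231, 0.3637, 0.0787]
orientation: [0.629, 0.333, 0.623, -0.324]
contact_force: [0.4, 3.9, -7.0]
grip_width: 0.0592
```

```bash
python3 m.py w5.png
```

```text
cap n 13966 circle ((0.4214368164539337, 0.3638714849948883), 0.031592100858688354) ellipse ((0.42083844542503357, 0.3650943338871002), (0.05953249707818031, 0.06234914809465408), 127.44332122802734) z 0.11159654526031071
line 350 -163.35954459336014
t 7.15 pos [0.4231 0.3637 0.0787] yaw_y 34.99 j [ 0.6   0.59  1.68 -0.    0.85 -0.  ] w 0.0594 F [ 0.8  3.4 -4.2] M [ 0.56 -0.19  0.18]
shift tool [ 0.0047 -0.0011 -0.0024] in target axes [ 0.0047 -0.002  -0.0017] rotvec [25.  -0.1 -0.9]
```

carry_out(series=[[[0,0,0],[-8,0,0],-1],[[0,0,0],[-8,0,0],-1],[[0,0,0],[-8,0,0],-1],[[0,0,0],[-8,0,0],-1],[[0,0,0],[-7,0,0],-1],[[0,0,0],[0,0,0],-1]])

```text
t: 7.9
position: [0.4232, 0.3651, 0.0791]
orientation: [0.705, 0.097, 0.696, -0.09]
contact_force: [-0.1, -1.5, -1.6]
grip_width: 0.0594
```

```bash
python3 m.py w6.png
```

```text
cap n 13974 circle ((0.4214138984680176, 0.3648146688938141), 0.03165360540151596) ellipse ((0.4200463593006134, 0.3652707636356354), (0.05942929908633232, 0.06187063083052635), 170.20225524902344) z 0.11194446657356952
line 346 -123.51348203656443
t 7.95 pos [0.4232 0.3651 0.0791] yaw_y 74.7 j [ 0.61  0.59  1.68 -0.    0.85 -0.7 ] w 0.0594 F [-1.2 -0.5 -2.3] M [-0.28  0.2  -0.  ]
shift tool [ 0.005  -0.0007 -0.0032] in target axes [ 0.0051 -0.0031 -0.0007] rotvec [64.7  0.2 -1. ]
```

The cap has turned about 64° and the torque has dropped to zero. A few more degrees clears the lugs, then I lift straight up slowly.

carry_out(series=[[[0,0,0],[-6,0,0],-1],[[0,0,0],[-6,0,0],-1],[[0,0,0],[0,0,0],-1],[[-0.003,0,0],[0,0,0],-1],[[-0.003,0,0],[0,0,0],-1],[[-0.003,0,0],[0,0,0],-1]])

```text
t: 8.7
position: [0.4234, 0.3648, 0.0888]
orientation: [0.712, 0.028, 0.702, -0.022]
contact_force: [0.2, -1.0, -1.6]
grip_width: 0.0595
```

```bash
python3 m.py w7.png
```

```text
cap n 14664 circle ((0.4212910532951355, 0.36496078968048096), 0.03163940832018852) ellipse ((0.42027074098587036, 0.36462587118148804), (0.059550680220127106, 0.06252732127904892), 174.97052001953125) z 0.1215843017701071
line 346 -112.71709188573249
bar 1007 ((0.4394857585430145, 0.2564627528190613), (0.0132069680839777, 0.04448366165161133), 11.350090980529785)
[0.44237574 0.24497367 0.07970474]
t 8.75 pos [0.4235 0.3649 0.0891] yaw_y 85.94 j [ 0.61  0.58  1.67 -0.    0.88 -0.89] w 0.0594 F [-0.7 -1.6 -0.5] M [-0.5   0.13 -0.01]
shift tool [ 0.0151 -0.0006 -0.0034] in target axes [ 0.0151 -0.0032 -0.0003] rotvec [75.9  0.3 -1. ]
```

carry_out(series=[[[-0.004,0,0],[0,0,0],-1],[[-0.004,0,0],[0,0,0],-1],[[-0.004,0,0],[0,0,0],-1],[[-0.004,0,0],[0,0,0],-1],[[-0.003,0,0],[0,0,0],-1],[[0,0,0],[0,0,0],-1],[[0,0,0],[0,0,0],-1],[[0,0,0],[0,0,0],-1]])

```text
t: 9.75
position: [0.4236, 0.3651, 0.1099]
orientation: [0.712, 0.029, 0.701, -0.022]
contact_force: [0.6, -1.2, -1.1]
grip_width: 0.059
```

```bash
python3 m.py w8.png; python3 - <<'E'
from h import *
d=snap('side');save(d,'s8.png',(220,130,340,240),5)
E
```

```text
cap n 15143 circle ((0.42133620381355286, 0.36532509326934814), 0.031427379697561264) ellipse ((0.42068615555763245, 0.36515963077545166), (0.06012961268424988, 0.061812639236450195), 171.19093322753906) z 0.1426786268597262
line 347 -113.30606321443246
bar 962 ((0.43957269191741943, 0.25629955530166626), (0.013333369046449661, 0.04500294849276543), 10.676522254943848)
[0.44259494 0.24532785 0.0795486 ]
t 9.8 pos [0.4236 0.3651 0.1099] yaw_y 85.9 j [ 0.61  0.54  1.66 -0.    0.92 -0.89] w 0.059 F [-0.2 -0.  -1.6] M [ 0.   -0.    0.02]
shift tool [ 0.0359 -0.0006 -0.0035] in target axes [ 0.0359 -0.0029 -0.0005] rotvec [75.9  0.3 -1.1]
```

View pics/s8.png

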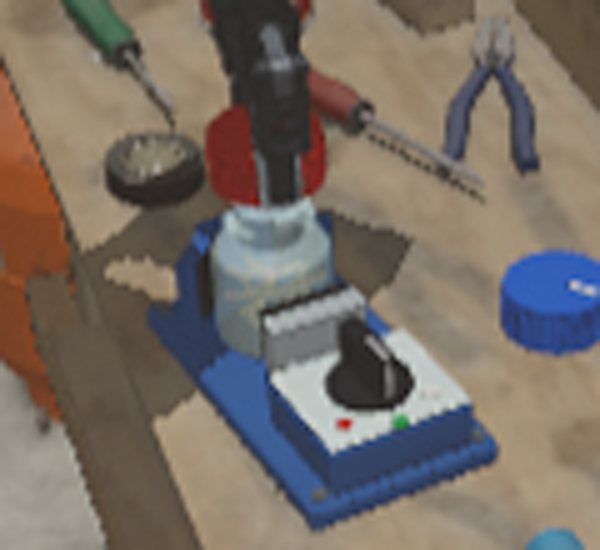

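View pics/w8.png

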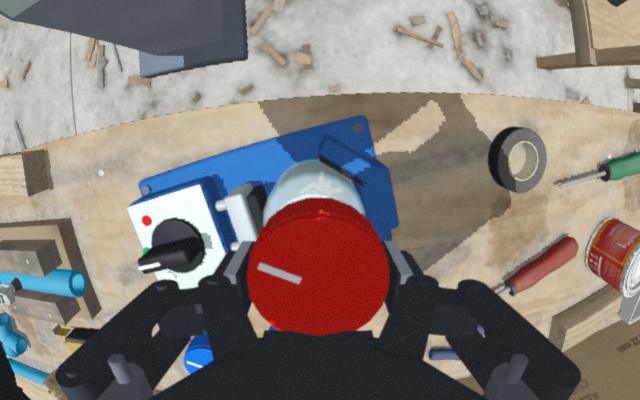

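The side view shows the cap level above the open jar mouth, the jar seated in the jaws and the knob pointing at green. The wrist view shows the cap held between both pads. Everything is still, so I'm handing in.

```bash
python3 -c "
from h import *
print(r.sign_off())"
```

```text
the job is handed in; nothing more can be done
None
```

The job is handed in at about 10 s on the robot's clock. The knob is at green, the red cap is unscrewed, and the gripper is holding it just above the jar's mouth. The hand-in reports no verdict.

**What I did:** I turned the knob about 52° clockwise to the green dot. I then unscrewed the cap anticlockwise until the torque fell to zero at about 64°. I turned it about 11° more to clear the lugs before lifting it straight up.

**Last checks:**
- **Knob:** its bar lies along the clamp's x axis, within about 1° of green.
- **Cap:** it is turned about 74° and has risen about 31 mm, so its lower edge is about 15 mm above the mouth. It is centred within about 2 mm and looks level.
- **Forces:** the outside force and torque on the tool are near zero.
- **Jar:** it stands in the clamp in the side view. I judged that it had not turned from the torque drop and the free lift, because I did not measure its mark directly.
- **Other things on the bench:** nothing looked disturbed in the last pictures, but I did not measure their positions.

No check failed. Position estimates from different views differed by 1 to 3 mm.

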